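Lay the engine cylinder down in its cradle and fold the keeper over it

ROBOT

A 6-joint arm with a two-finger parallel gripper is mounted at the origin on the work surface. World frame = base frame: x ahead of the robot, y to its left, z up, the work surface at z = 0. Lengths are in m, angles in degrees, forces in N, time in s.
With the tool pointing down it reaches from about 0.3 to 0.75 m from the base axis. Payload 8.5 kg.
Tool frame: the origin (TCP) lies at the very end of the fingers, on their centre line; the grasp point (between the pads) lies 19 mm behind it; z points along the fingers, y is the line along which they close (so a half turn about z gives the same grasp; the last joint's range is limited). The gripper opens to 85 mm and grips with 20 to 120 N. Pads are 22 mm wide; open, the fingers measure 114 mm over their backs; the gripper's body (76 mm by 85 mm) begins 54 mm behind the grasp point. The pads swing forward as they close: fully open they stand 13 mm farther back than shut.
Start: joints at [-79.143, 21.807, 74.336, -0, 83.858, -12.336], TCP at [0.217, -0.506, 0.231] pointing down, gripper open.
Joint ranges: [-178.18, 178.18], [-50.72, 133.34], [12.68, 142.11], [-81.47, 261.47], [9.98, 163.14], [-165.26, 165.26]. Speed limits (degrees/s): [136.94, 136.94, 180, 180, 180, 180].

INTERFACE

Orientations are given as a 3x3 rotation matrix whose columns are the frame's x, y, z axes.
In Python, from rig import env, imaging gives the robot as it stands. The module is installed in compiled form; this text tells all that it offers.
- The arm moves only by the tool arm_command, never from a script. Its arguments are lists of equal length, an entry for each row: "turn": the turn, a rotation vector about the tool's x, y, z in units of 5 degrees (1.0 is 5 degrees), a list of three; "xyz": the shift along the tool's x, y, z in units of 50 mm (1.0 is 50 mm), a list of three; "claw": the finger opening in mm, from 0 to 85.4. A call has 1 to 12 rows; each row shifts and turns the commanded pose from where the row before left it, along the tool's axes as they then stand; what a row does not reach is not made up. A row lasts 1/10 s, in which the tool goes at most 50 mm and 8.59 degrees, less where a joint would pass 70% of its speed; a pose out of reach is approached as far as the arm can. A call is refused whole if a number of a shift passes 1 or a number of a turn 1, either way. A call with a gripper value outside its range is refused whole. The fingers move at their own pace and stop on an object; "squeeze" is the grip in N (left out, the last holds). Time passes only in rows, so rows that do not move let the fingers close. It gives the time, the measured TCP pose, the force, the opening and the grip force at its end, in the units of the state.
- env.observe(): the state, without advancing time (a new reading comes with each control period).
- imaging.get_image(name): name is "scene" or "top" or "wrist"; returns (picture, depth): 420x560x3 uint8, blue, green, red; 420x560 float32, m along the optical axis (not along the pixel's ray), 0 where there is no reading.
- imaging.camera_info(name): a dict with "camera_matrix" (3x3 intrinsics, pixels), "rvec" (rotation vector, rad) and "tvec" (3), from world to camera coordinates, as OpenCV has them. Camera axes: x right, y down, z forward; pixel columns grow to the right and rows downward; lengths in m; the calibration is good to about 2 mm. A picture is of the moment at which its call begins: read the wrist's pose just before it. camera_info takes no time and is no camera call; for the wrist camera it gives the pose at the moment of the call.
- env.close_job(): hands the job in; it is judged then, once.
The state is a dict: "time_s": time; "q": joint angles; "qvel": joint speeds; "joint_efforts": joint torques, N m; "position": TCP position; "tool_rot": TCP orientation; "ft_force": force on the tool from outside, world axes, zero at the start; "wrist_torque": the same for the moment, N m; "grip_width": finger opening in m; "gripper_force": force on a finger pad.
Only numpy, scipy, OpenCV 4.12 (cv2) and the standard library are available. Lean on these libraries where they do the work, as an engineer would, in place of code of your own. Each camera call takes 0.05 s, during which the arm holds its last target. There are 200 camera calls.

TASK

The grey engine cylinder stands on end in the blue cradle: push it over with the fingertips so that it tips and lies down between the cradle's cheeks. Then push the yellow keeper bar over until it is fully down across the lying cylinder. Only push, with the outside of the fingers: never take the cylinder or the keeper between the fingers or lift them, and leave everything else on the bench where it is.

Things in the scene. Friction and masses are not known exactly. Their poses are not given: they have to be found in the camera images.
- cradle: Fixed blue cradle: plate 245 x 160 mm, black rubber bed 12 mm above the bench. Origin on the bench; the plate runs from x = -102 to 142 and y = -80 to 80 mm of its frame, z up. The cylinder stands on the open half (negative x) and is to lie on the other, tipped towards the cradle's +x. Two keeper posts, 92 mm high, stand outside the cheek on the +y side, at x = 51 and 89 mm.
- cradle_bed (a point): Middle of the bed where the cylinder is to lie, on the rubber, at x = 65, y = 0, z = 12 mm of the cradle, axes as the cradle's. The two cheeks run from x = 16 to 140 mm of the cradle; they lean outwards, inner faces 42 mm from the centreline at the foot and 55 mm at the top, 46 mm above the bench; an end wall, 37 mm above the bench, has its inner face 71 mm beyond it.
- casting: Loose grey cylinder casting, 0.5 to 0.85 kg, 64 (x) x 60 (y) x 120 mm (z): square flanges 64 x 60 x 12 mm at both ends, a narrower barrel between. Origin at the centre of its foot, z along the barrel (up now), x within 0.07 rad of the cradle's x. Pushed low it slides; pushed on the upper flange it tips over its foot edge with 1.5 to 3 N and falls by itself beyond about 28 degrees.
- casting_center (a point): Centre of the casting, 60 mm above the middle of its foot; 72 mm above the bench while it stands, about 44 mm when it lies in the cradle.
- keeper (a joint): Angle of the yellow keeper bar, rad: 0 = fully down, level across the cradle, its underside 80 mm above the bench (4 mm over the lying casting); pi/2 = upright; 2.1 = end stop. It starts at 1.75 to 2.0, leaning outwards, away from the bed. The hinge is stiff (0.13 N m), so the bar stays where it is left.
- keeper_hinge (a point): Point on the keeper's hinge line, at x = 70, y = 62, z = 85 mm of the cradle. The hinge line runs along the cradle's x. When down, the bar points from here to the cradle's -y.
- keeper_mid (a point): Point in the middle of the keeper bar's section, 65 mm from the hinge line. The bar is 107 mm long from the hinge, 24 mm wide (along the hinge line) and 10 mm thick. Site axes: x along the hinge line, -y towards the bar's free end, z normal to the bar (its top side when down, its outer side when upright).
- oiler: Blue bottle with a red cap, diameter 54, 120 mm high, standing beside the cradle; origin under its centre. Leave alone.
- bushing: Brass bushing, diameter 46, 40 mm high, standing beside the cradle; origin under its centre. Leave alone.
- cover: Steel end cover with a boss, diameter 60, 30 mm high, beside the cradle; origin under its centre. Leave alone.
- bolt: Steel bolt standing on its head, 26 mm wide, 55 mm high; origin under its centre. Leave alone.
- screwdriver: Screwdriver with a black handle, lying on the bench; origin under its middle. Leave alone.
- rod: Copper-coloured connecting rod, 200 x 38 x 16 mm, lying on the bench; origin under its middle. Leave alone.
- calculator: White pocket calculator, 120 x 80 x 12 mm; origin under its middle. Leave alone.
Mind the look-alikes: they are no part of the job. What is meant by the casting is not brown, and is the smaller of those in its own colour.

How it is judged (in metres and radians):
On the way, in this order (a step that is already met when the one before it is completed fails the run):
1. the cylinder has been tipped over and lies in the cradle, while the keeper is still open (angle between casting's own z axis and vertical between 1.47 and 1.67 rad and x of casting_center in the frame of cradle between 0.03 and 0.09 m and z of casting_center in the frame of cradle below 0.052 m and value of joint keeper above 1 rad), for 0.2 s.
2. the keeper is fully down (value of joint keeper below 0.08 rad), for 0.2 s.
At the end, for the whole second after the job is handed in: The cylinder lies flat (within 0.1 rad) and at rest between the cheeks, its centre 30 to 90 mm along the cradle's +x, within 16 mm of its centreline and under 52 mm above the bench, its axis along the cradle's within 0.2 rad; the keeper is down (below 0.08 rad) (angle between casting's own z axis and vertical between 1.47 and 1.67 rad and angle between the z axis of casting and the x axis of cradle, either way round below 0.2 rad and x of casting_center in the frame of cradle between 0.03 and 0.09 m and y of casting_center in the frame of cradle between -0.016 and 0.016 m and z of casting_center in the frame of cradle below 0.052 m and value of joint keeper below 0.08 rad and linear speed of casting below 0.02 m/s); the robot touches nothing.
It fails at once if the cylinder is lifted (its centre more than 90 mm above the bench; tipping alone takes it to 80 mm) (height (world z) of casting_center above 0.09 m).
It fails at once if the cylinder is taken between the fingers (x of the grasp point in the frame of casting between -0.027 and 0.027 m and y of the grasp point in the frame of casting between -0.025 and 0.025 m and z of the grasp point in the frame of casting between -0.003 and 0.123 m).
It fails at once if the keeper bar is taken between the fingers (x of the grasp point in the frame of keeper_mid between -0.012 and 0.012 m and y of the grasp point in the frame of keeper_mid between -0.042 and 0.06 m and z of the grasp point in the frame of keeper_mid between -0.005 and 0.005 m).
It fails at once if something else on the bench is disturbed (moved more than 25 mm) (distance of any of oiler, bushing, cover, bolt, screwdriver, rod, calculator from where it was at the start of the episode above 0.025 m).
It also fails if it takes over 48 s, if anything falls off the work surface, if the arm or the gripper's body presses on something with over 40 N, if the wrist force passes 120 N, or if a joint passes its speed limit or range.

## Working session

There is one attempt and no reset: what is moved stays moved. The work goes in short steps, Python scripts to look and compute and a tool call to move; the robot and the scene stay as the last step left them, time stands still between calls to the robot, and variables do not carry over. Pictures are saved under pics/ and viewed, at most 10 in all, crops included, and the job is handed in when it is done.

Besides the shell and the picture viewer there is one more tool, called after "Emit:" by a JSON object that holds its "name" and its "arguments", one argument or row to a line. arm_command: Moves the arm, as the interface text tells. Its arguments: {"type":"object","properties":{"turn":{"type":"array"},"xyz":{"type":"array"},"claw":{"type":"array"},"squeeze":{"type":"number"}},"required":["turn","xyz","claw"]}

```bash
mkdir -p pics; cat > h.py <<'E'
import numpy as np, cv2
from rig import env, imaging
def shot(n,f):
    p,d=imaging.get_image(n); cv2.imwrite(f'pics/{f}.png',p); np.save(f'pics/{f}.npy',d); return p,d
def world(n,u,v,d):
    c=imaging.camera_info(n); K=np.array(c['camera_matrix']); R=cv2.Rodrigues(np.array(c['rvec'],float))[0]; t=np.array(c['tvec'],float).ravel()
    p=np.linalg.inv(K)@np.array([u,v,1.])*d
    return R.T@(p-t)
E
python3 - <<'E'
from h import *
shot('scene','s1'); shot('top','t1')
s=env.observe(); print(s['time_s'],s['position'],s['tool_rot'],s['ft_force'])
E
```

```text
0.1 [ 0.21655374 -0.50528453  0.23077763] [[ 9.19182027e-01  3.93832887e-01 -2.42625042e-04]
 [ 3.93832859e-01 -9.19181166e-01  1.28950695e-03]
 [ 2.84833877e-04 -1.28084533e-03 -9.99999139e-01]] [ 0.8573129  -0.76323357  0.40709354]
```

View pics/t1.png

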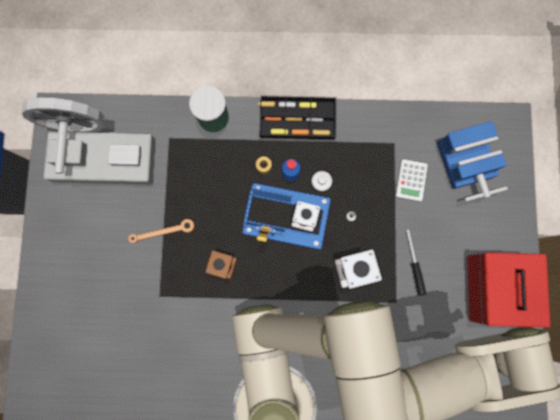

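View pics/s1.png

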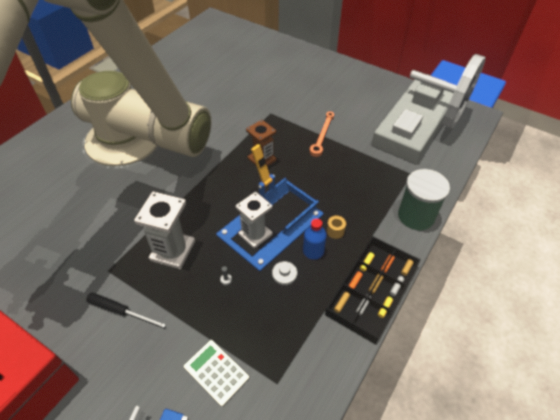

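Three candidates in the top image: large grey (360,268), brown (221,264) and small grey (306,215). The small grey one stands in the blue cradle, so it is the casting. The keeper is at (264,233) and the empty bed at (270,210). I'll confirm with an enlarged crop.

```bash
python3 - <<'E'
from h import *
p=cv2.imread('pics/t1.png')[150:285,200:380]; a=cv2.resize(p,None,fx=4.4,fy=4.4,interpolation=cv2.INTER_CUBIC)
cv2.imwrite('pics/t1c.png',a)
c=imaging.camera_info('top'); print(c['camera_matrix'],c['tvec'])
E
```

```text
[[475.73436974   0.         279.14818202]
 [  0.         475.73436974 210.64113161]
 [  0.           0.           1.        ]] [-0.01442095  0.57715273  1.39791841]
```

View pics/t1c.png

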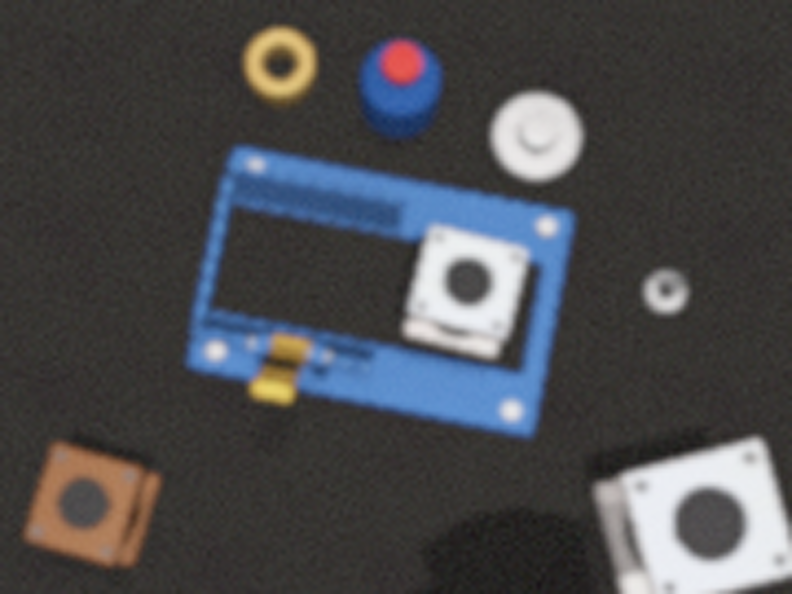

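The crop shows the cradle corners at (236,147), (574,210), (533,437) and (188,367), the casting's top flange centred at about (467,283), and the keeper from (290,347) out to (272,390). The small grey part is confirmed.

```bash
cat >> h.py <<'E'
def onz(n,u,v,z):
    a=world(n,u,v,1.); c=world(n,u,v,0.); return c+(a-c)*(z-c[2])/(a[2]-c[2])
def crop(x,y): return 200+(x+.5)/4.4-.5, 150+(y+.5)/4.4-.5
E
python3 - <<'E'
from h import *
from scipy.optimize import least_squares
d=np.load('pics/t1.npy')
for x,y,n in [(555,260,'plate'),(467,235,'flange'),(500,325,'flange'),(320,260,'bed'),(275,390,'keeptip'),(290,347,'keepface'),(310,220,'cheek'),(537,135,'cover'),(280,40,'bush')]:
    u,v=crop(x,y); print(n,world('top',u,v,d[int(round(v)),int(round(u))]).round(4))
P=np.array([onz('top',*crop(x,y),.012) for x,y in [(236,147),(574,210),(533,437),(188,367)]])
L=np.array([[142.5,-80],[-102.5,-80],[-102.5,80],[142.5,80]])/1e3
f=lambda q:(np.c_[np.cos(q[2])*L[:,0]-np.sin(q[2])*L[:,1]+q[0],np.sin(q[2])*L[:,0]+np.cos(q[2])*L[:,1]+q[1]]-P[:,:2]).ravel()
r=least_squares(f,[.5,0,1.4]); q=r.x; print(q,np.degrees(q[2]),r.fun.round(4))
R=np.array([[np.cos(q[2]),-np.sin(q[2])],[np.sin(q[2]),np.cos(q[2])]])
C=np.array([onz('top',*crop(x,y),.132) for x,y in [(428,224),(530,248),(503,342),(406,318)]])
loc=(C[:,:2]-q[:2])@R; print('casting corners local',loc.round(4),loc.mean(0), 'world',C.mean(0))
np.save('cr.npy',q)
for n,l in [('bed',(.065,0)),('hinge',(.07,.062))]: print(n,R@l+q[:2])
u,v=crop(272,390)
for z in(.17,.18,.19,.2): w=onz('top',u,v,z); print(z,(w[:2]-q[:2])@R)
E
```

```text
plate [ 0.5919 -0.1444  0.008 ]
flange [ 0.5884 -0.0766  0.1281]
flange [ 0.5298 -0.0986  0.1315]
bed [0.5876 0.0211 0.0103]
keeptip [0.4801 0.0423 0.1825]
keepface [0.5159 0.037  0.0992]
cheek [0.6149 0.0287 0.0169]
cover [ 0.6765 -0.1288  0.0311]
bush [0.7385 0.0526 0.0392]
[ 0.56421653 -0.04300344  1.39985302] 80.20567007213698 [ 0.0003  0.001  -0.0016 -0.0006  0.0013 -0.0003 -0.     -0.0001]
casting corners local [[-0.0029 -0.0311]
 [-0.0704 -0.0284]
 [-0.0645  0.0349]
 [-0.0006  0.0317]] [-0.03460337  0.00177322] world [ 0.55658271 -0.07680081  0.132     ]
bed [0.57527381 0.02104917]
hinge [0.51502804 0.03652323]
0.17 [0.07232476 0.09681993]
0.18 [0.07171975 0.09760531]
0.19 [0.07111474 0.0983907 ]
0.2 [0.07050973 0.09917608]
```

```bash
python3 - <<'E'
from h import *
d=np.load('pics/t1.npy')
u,v=crop(750,450); print(world('top',u,v,d[int(round(v)),int(round(u))]))
E
```

```text
[ 0.45130754 -0.25223162  0.16664795]
```

Emit:
{"name": "arm_command", "arguments": {
  "turn": [
    [0, 0, 0.94],
    [0, 0, 0.94],
    [0, 0, 0.94],
    [0, 0, 0.94],
    [0, 0, 0.94],
    [0, 0, 0.94],
    [0, 0, 0.94],
    [0, 0, 0]
  ],
  "xyz": [
    [0, 0, 0],
    [0, 0, 0],
    [0, 0, 0],
    [0, 0, 0],
    [0, 0, 0],
    [0, 0, 0],
    [0, 0, 0],
    [0, 0, 0]
  ],
  "claw": [0, 0, 0, 0, 0, 0, 0, 0]
}}

```text
time_s: 0.9
position: [0.2166, -0.5054, 0.231]
tool_rot: [[0.986, -0.169, -0.0], [-0.169, -0.986, 0.001], [-0.0, -0.001, -1.0]]
ft_force: [0.7, 0.1, 0.2]
grip_width: 0.0003
gripper_force: 0.0
```

```bash
cat >> h.py <<'E'
def st():
    s=env.observe(); q=np.load('cr.npy'); R=cv2.Rodrigues(np.array([0,0,q[2]]))[0]
    T=np.array(s['tool_rot']); p=R.T@(np.array(s['position'])-[q[0],q[1],0])
    print(round(s['time_s'],2),'cradle-frame tcp',p.round(4),'world',np.round(s['position'],4),'F',np.round(R.T@np.array(s['ft_force']),2),'w',s['grip_width']); print((R.T@T).round(3).tolist())
    return R,T,p
E
python3 - <<'E'
from h import *
R,T,p=st()
t=np.array([-.112,.002,p[2]]); print('units',(T.T@R@(t-p))/.05)
E
```

```text
0.9 cradle-frame tcp [-0.5148  0.2639  0.231 ] world [ 0.2166 -0.5054  0.231 ] F [ 0.21 -0.67  0.17] w 0.0002917575654973979
[[0.001, -1.0, 0.001], [-1.0, -0.001, 0.0], [-0.0, -0.001, -1.0]]
units [ 5.24533729e+00 -8.05133976e+00  4.30359918e-03]
```

Emit:
{"name": "arm_command", "arguments": {
  "turn": [
    [0, 0, 0],
    [0, 0, 0],
    [0, 0, 0],
    [0, 0, 0],
    [0, 0, 0],
    [0, 0, 0],
    [0, 0, 0],
    [0, 0, 0],
    [0, 0, 0],
    [0, 0, 0],
    [0, 0, 0],
    [0, 0, 0]
  ],
  "xyz": [
    [0.2, -0.3, 0],
    [0.45, -0.7, 0],
    [0.5, -0.75, 0],
    [0.5, -0.75, 0],
    [0.5, -0.75, 0],
    [0.5, -0.75, 0],
    [0.5, -0.75, 0],
    [0.5, -0.75, 0],
    [0.5, -0.75, 0],
    [0.5, -0.75, 0],
    [0.4, -0.6, 0],
    [0.2, -0.3, 0]
  ],
  "claw": [0, 0, 0, 0, 0, 0, 0, 0, 0, 0, 0, 0]
}}

```text
time_s: 2.1
position: [0.5433, -0.1569, 0.2311]
tool_rot: [[0.987, -0.164, -0.0], [-0.164, -0.987, 0.001], [-0.0, -0.001, -1.0]]
ft_force: [-0.5, -0.3, 0.2]
grip_width: -0.0
gripper_force: 0.0
```

```bash
python3 - <<'E'
from h import *
R,T,p=st()
t=np.array([-.112,.002,.121]); print('units',(T.T@R@(t-p))/.05)
E
```

```text
2.1 cradle-frame tcp [-0.1158  0.0012  0.2311] world [ 0.5433 -0.1569  0.2311] F [-0.41  0.41  0.24] w -8.989149999252995e-07
[[0.007, -1.0, 0.001], [-1.0, -0.007, 0.0], [-0.0, -0.001, -1.0]]
units [-0.0144322  -0.07456635  2.20265009]
```

Emit:
{"name": "arm_command", "arguments": {
  "turn": [
    [0, 0, 0],
    [0, 0, 0],
    [0, 0, 0],
    [0, 0, 0],
    [0, 0, 0],
    [0, 0, 0],
    [0, 0, 0]
  ],
  "xyz": [
    [0, 0, 0.3],
    [0, 0, 0.5],
    [0, 0, 0.5],
    [0, 0, 0.5],
    [0, 0, 0.3],
    [0, 0, 0.1],
    [0, 0, 0]
  ],
  "claw": [0, 0, 0, 0, 0, 0, 0]
}}

```text
time_s: 2.8
position: [0.5418, -0.1598, 0.1211]
tool_rot: [[0.986, -0.167, -0.001], [-0.167, -0.986, 0.001], [-0.001, -0.0, -1.0]]
ft_force: [-0.2, -0.6, -0.6]
grip_width: -0.0003
gripper_force: 0.0
```

```bash
python3 - <<'E'
from h import *
R,T,p=st()
t=np.array([-.08,.002,.121]); print('units',(T.T@R@(t-p))/.05)
shot('scene','s2')
a=cv2.imread('pics/s2.png')[120:300,120:360]; cv2.imwrite('pics/s2c.png',cv2.resize(a,None,fx=3,fy=3,interpolation=cv2.INTER_CUBIC))
E
```

```text
2.8 cradle-frame tcp [-0.1189  0.0022  0.1211] world [ 0.5418 -0.1598  0.1211] F [-0.58  0.1  -0.6 ] w -0.00030637600349473984
[[0.003, -1.0, 0.0], [-1.0, -0.003, 0.001], [-0.001, -0.0, -1.0]]
units [ 0.00682321 -0.77715039  0.00281583]
```

View pics/s2c.png

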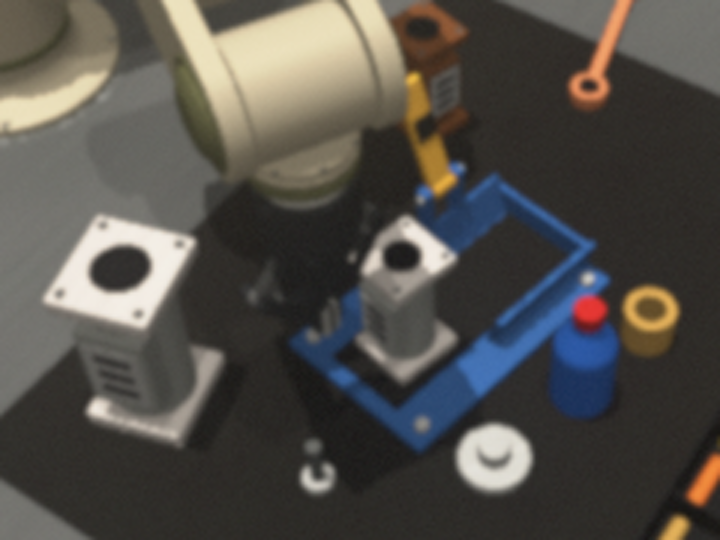

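The fingertips (about 330,310 in the crop) are clear of the casting's upper flange (410,250) on its -x side, so I can push.

Emit:
{"name": "arm_command", "arguments": {
  "turn": [
    [0, 0, 0],
    [0, 0, 0],
    [0, 0, 0],
    [0, 0, 0],
    [0, 0, 0],
    [0, 0, 0],
    [0, 0, 0],
    [0, 0, 0],
    [0, 0, 0],
    [0, 0, 0],
    [0, 0, 0],
    [0, 0, 0]
  ],
  "xyz": [
    [0, -0.2, 0],
    [0, -0.2, 0],
    [0, -0.15, 0],
    [0, -0.1, 0],
    [0, -0.1, 0],
    [0, -0.1, 0],
    [0, -0.1, 0],
    [0, -0.1, 0],
    [0, -0.1, 0],
    [0, -0.1, 0],
    [0, -0.05, 0],
    [0, 0, 0]
  ],
  "claw": [0, 0, 0, 0, 0, 0, 0, 0, 0, 0, 0, 0]
}}

```text
time_s: 4.05
position: [0.5528, -0.0959, 0.1211]
tool_rot: [[0.986, -0.168, -0.0], [-0.168, -0.986, 0.0], [-0.001, -0.0, -1.0]]
ft_force: [-0.0, -1.9, 0.6]
grip_width: 0.0001
gripper_force: 0.8
```

```bash
python3 - <<'E'
from h import *
R,T,p=st()
p,d=shot('scene','s3')
a=cv2.imread('pics/s3.png')[120:300,120:360]; cv2.imwrite('pics/s3c.png',cv2.resize(a,None,fx=3,fy=3,interpolation=cv2.INTER_CUBIC))
E
```

```text
4.05 cradle-frame tcp [-0.054   0.0022  0.1211] world [ 0.5528 -0.0959  0.1211] F [-1.83 -0.28  0.65] w 7.159833887751827e-05
[[0.002, -1.0, 0.0], [-1.0, -0.002, 0.001], [-0.001, -0.0, -1.0]]
```

View pics/s3c.png

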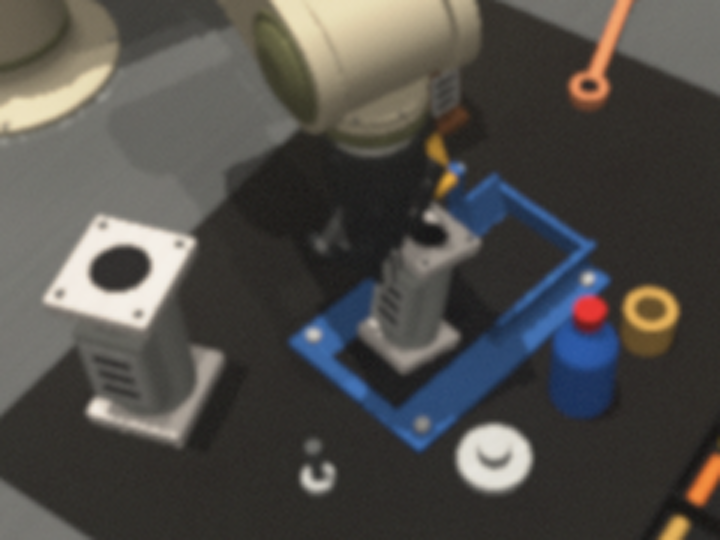

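The casting is tilting, with the top flange now at (430,235) and its foot still in place, at about 1.8 N. I'll carry on.

Emit:
{"name": "arm_command", "arguments": {
  "turn": [
    [0, 0, 0],
    [0, 0, 0],
    [0, 0, 0],
    [0, 0, 0],
    [0, 0, 0],
    [0, 0, 0],
    [0, 0, 0],
    [0, 0, 0],
    [0, 0, 0],
    [0, 0, 0]
  ],
  "xyz": [
    [0, -0.1, 0],
    [0, -0.1, 0],
    [0, -0.1, 0],
    [0, -0.1, 0],
    [0, -0.1, 0],
    [0, -0.1, 0],
    [0, -0.1, 0],
    [0, -0.1, 0],
    [0, 0, 0],
    [0, 0, 0]
  ],
  "claw": [0, 0, 0, 0, 0, 0, 0, 0, 0, 0]
}}

```text
time_s: 5.1
position: [0.5596, -0.0568, 0.1213]
tool_rot: [[0.986, -0.168, -0.0], [-0.168, -0.986, 0.0], [-0.0, -0.0, -1.0]]
ft_force: [-0.0, -0.2, -0.0]
grip_width: 0.0003
gripper_force: 0.0
```

```bash
python3 - <<'E'
from h import *
R,T,p=st()
p,d=shot('scene','s4')
a=cv2.imread('pics/s4.png')[120:300,120:360]; cv2.imwrite('pics/s4c.png',cv2.resize(a,None,fx=3,fy=3,interpolation=cv2.INTER_CUBIC))
E
```

```text
5.1 cradle-frame tcp [-0.0144  0.0022  0.1213] world [ 0.5596 -0.0568  0.1213] F [-0.16  0.01 -0.01] w 0.00030300002046307524
[[0.002, -1.0, 0.0], [-1.0, -0.002, 0.0], [-0.0, -0.0, -1.0]]
```

View pics/s4c.png

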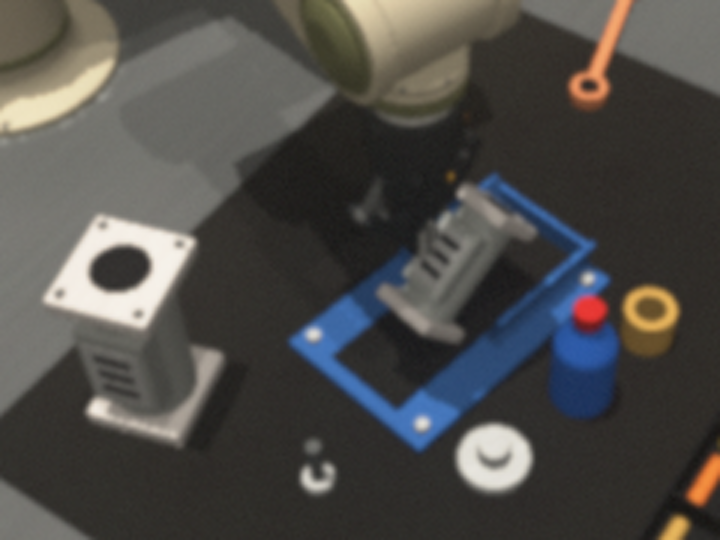

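The casting (about 455,260 in the crop) has fallen between the cheeks and may still be settling. The fingers are free of it. I'll rise and look again from above.

Emit:
{"name": "arm_command", "arguments": {
  "turn": [
    [0, 0, 0],
    [0, 0, 0],
    [0, 0, 0],
    [0, 0, 0],
    [0, 0, 0],
    [0, 0, 0],
    [0, 0, 0],
    [0, 0, 0],
    [0, 0, 0],
    [0, 0, 0],
    [0, 0, 0]
  ],
  "xyz": [
    [0, 0, -0.3],
    [0, 0, -0.6],
    [0, 0, -0.7],
    [0, 0, -0.7],
    [0, 0, -0.5],
    [0, 0, -0.2],
    [-0.3, 0, 0],
    [-0.7, 0, 0],
    [-0.8, 0, 0],
    [-0.7, 0, 0],
    [-0.4, 0, 0]
  ],
  "claw": [0, 0, 0, 0, 0, 0, 0, 0, 0, 0, 0]
}}

```text
time_s: 6.25
position: [0.4142, -0.0319, 0.2705]
tool_rot: [[0.986, -0.169, -0.002], [-0.169, -0.986, 0.001], [-0.002, -0.0, -1.0]]
ft_force: [0.6, -0.3, -0.7]
grip_width: -0.0004
gripper_force: 0.0
```

```bash
python3 - <<'E'
from h import *
R,T,p=st()
t=np.array([.07,.15,.155]); print('units',(T.T@R@(t-p))/.05)
im,d=shot('top','t5')
a=im[150:285,200:380]; cv2.imwrite('pics/t5c.png',cv2.resize(a,None,fx=4.4,fy=4.4,interpolation=cv2.INTER_CUBIC))
q=np.load('cr.npy')
u,v=crop(110,470); w=world('top',u,v,d[int(v),int(u)]); print('brown',w,R.T@(w-[q[0],q[1],0]))
# depth points near bed in cradle frame
vv,uu=np.mgrid[150:285,200:380]
W=np.array([R.T@(world('top',a,b,d[b,a])-[q[0],q[1],0]) for a,b in zip(uu.ravel(),vv.ravel()) if d[b,a]>0])
m=(abs(W[:,1])<.045)&(W[:,0]>-.1)&(W[:,0]<.135)&(W[:,2]>.03)&(W[:,2]<.15)
for x0 in np.arange(-.1,.135,.01):
    s=W[m&(W[:,0]>=x0)&(W[:,0]<x0+.01)]
    if len(s): print(round(x0,3),len(s),s[:,2].max().round(3),np.median(s[:,2]).round(3),s[:,1].min().round(3),s[:,1].max().round(3))
E
```

```text
6.25 cradle-frame tcp [-0.0145  0.1497  0.2705] world [ 0.4142 -0.0319  0.2705] F [-0.23 -0.61 -0.72] w -0.00038106224582004953
[[0.001, -1.0, 0.0], [-1.0, -0.001, 0.002], [-0.002, -0.0, -1.0]]
units [ 1.26481763e-03 -1.68996339e+00  2.31009720e+00]
brown [0.43163457 0.14971321 0.11815857] [0.16735398 0.16343296 0.11815857]Traceback (most recent call last):
  File "<stdin>", line 10, in <module>
  File "h.py", line 6, in world
    c=imaging.camera_info(n); K=np.array(c['camera_matrix']); R=cv2.Rodrigues(np.array(c['rvec'],float))[0]; t=np.array(c['tvec'],float).ravel()
ValueError: time passes only in moves, steps and waits
```

View pics/t5c.png

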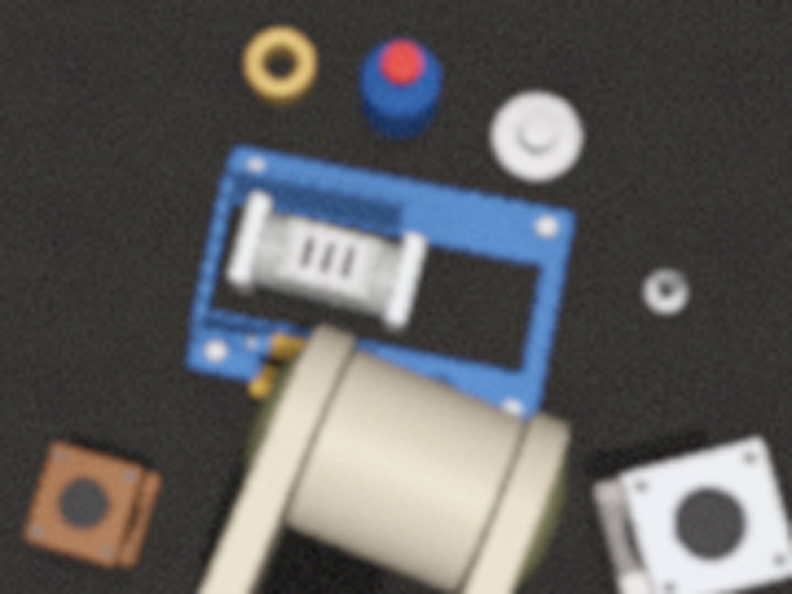

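The casting lies between the cheeks with its flanges at (250,240) and (408,280), and the keeper is still open. I'll compute its pose.

```bash
python3 - <<'E'
from h import *
R,T,p=st(); q=np.load('cr.npy'); d=np.load('pics/t5.npy')
f=lambda w:(R.T@(w-[q[0],q[1],0])).round(4)
for x,y in [(258,195),(239,283),(418,235),(395,326),(250,240),(406,280),(330,255)]:
    u,v=crop(x,y); print(f(onz('top',u,v,.074)), f(world('top',u,v,d[int(round(v)),int(round(u))]))[2])
E
```

```text
6.3 cradle-frame tcp [-0.0143  0.1513  0.2707] world [ 0.4127 -0.0314  0.2707] F [1.99 0.49 0.22] w 0.0001188139426024079
[[0.002, -1.0, 0.0], [-1.0, -0.002, 0.003], [-0.003, -0.0, -1.0]]
[ 0.1138 -0.0384  0.074 ] 0.0758
[0.1143 0.0229 0.074 ] 0.058
[ 0.0025 -0.0324  0.074 ] 0.0104
[0.0059 0.0312 0.074 ] 0.0336
[ 0.1129 -0.0072  0.074 ] 0.0794
[ 0.0046 -0.0008  0.074 ] 0.077
[ 0.058  -0.0076  0.074 ] 0.074
```

Casting centre is at x≈58, y≈-4 mm, level and about 3° off axis, all inside tolerance. Next is the approach to the outside of the keeper.

Emit:
{"name": "arm_command", "arguments": {
  "turn": [
    [0, 0, 0],
    [0, 0, 0],
    [0, 0, 0],
    [0, 0, 0],
    [0, 0, 0],
    [0, 0, 0],
    [0, 0, 0],
    [0, 0, 0],
    [0, 0, 0],
    [0, 0, 0],
    [0, 0, 0],
    [0, 0, 0]
  ],
  "xyz": [
    [0, -0.3, 0],
    [0, -0.5, 0],
    [0, -0.5, 0],
    [0, -0.3, 0],
    [0, -0.09, 0],
    [0, 0, 0],
    [0, 0, 0.4],
    [0, 0, 0.6],
    [0, 0, 0.6],
    [0, 0, 0.5],
    [0, 0, 0.2],
    [0, 0, 0]
  ],
  "claw": [0, 0, 0, 0, 0, 0, 0, 0, 0, 0, 0, 0]
}}

```text
time_s: 7.5
position: [0.4307, 0.0502, 0.1556]
tool_rot: [[0.986, -0.169, -0.002], [-0.169, -0.986, 0.0], [-0.002, 0.0, -1.0]]
ft_force: [0.4, 0.3, 0.4]
grip_width: 0.0
gripper_force: 0.0
```

```bash
python3 - <<'E'
from h import *
R,T,p=st()
r=.072
for a in range(95,-1,-10):
    t=np.radians(a); print(a,(.062-r*np.cos(t)+.005*np.sin(t)+.011).round(4),(.085+r*np.sin(t)+.005*np.cos(t)).round(4))
E
```

```text
7.5 cradle-frame tcp [0.0692 0.1475 0.1556] world [0.4307 0.0502 0.1556] F [ 0.34 -0.3   0.44] w 3.999956978359141e-06
[[0.001, -1.0, -0.0], [-1.0, -0.001, 0.002], [-0.002, 0.0, -1.0]]
95 0.0843 0.1563
85 0.0717 0.1572
75 0.0592 0.1558
65 0.0471 0.1524
55 0.0358 0.1468
45 0.0256 0.1394
35 0.0169 0.1304
25 0.0099 0.12
15 0.0047 0.1085
5 0.0017 0.0963
```

Emit:
{"name": "arm_command", "arguments": {
  "turn": [
    [0, 0, 0],
    [0, 0, 0],
    [0, 0, 0],
    [0, 0, 0],
    [0, 0, 0],
    [0, 0, 0],
    [0, 0, 0],
    [0, 0, 0],
    [0, 0, 0],
    [0, 0, 0],
    [0, 0, 0]
  ],
  "xyz": [
    [0.2, 0, 0],
    [0.2, 0, 0],
    [0.15, 0, 0],
    [0.15, 0, 0],
    [0.15, 0, 0],
    [0.15, 0, 0],
    [0.15, 0, 0],
    [0.15, 0, 0],
    [0.15, 0, 0],
    [0.1, 0, 0],
    [0, 0, 0]
  ],
  "claw": [0, 0, 0, 0, 0, 0, 0, 0, 0, 0, 0]
}}

```text
time_s: 8.6
position: [0.508, 0.0376, 0.1562]
tool_rot: [[0.986, -0.169, 0.0], [-0.169, -0.986, -0.0], [0.0, -0.0, -1.0]]
ft_force: [0.1, -0.1, 0.1]
grip_width: 0.0002
gripper_force: 0.0
```

```bash
python3 - <<'E'
from h import *
st()
E
```

```text
8.6 cradle-frame tcp [0.0698 0.0691 0.1562] world [0.508  0.0376 0.1562] F [-0.11 -0.13  0.07] w 0.0002049980242559872
[[0.001, -1.0, 0.0], [-1.0, -0.001, -0.0], [0.0, -0.0, -1.0]]
```

```bash
python3 - <<'E'
from h import *
shot('scene','s6'); st()
a=cv2.imread('pics/s6.png')[100:260,180:360]; cv2.imwrite('pics/s6c.png',cv2.resize(a,None,fx=3.7,fy=3.7,interpolation=cv2.INTER_CUBIC))
E
```

```text
8.65 cradle-frame tcp [0.0699 0.0694 0.1562] world [0.5077 0.0376 0.1562] F [ 0.08 -0.01 -0.32] w -0.0001597734934748502
[[0.001, -1.0, -0.0], [-1.0, -0.001, -0.0], [0.0, 0.0, -1.0]]
```

View pics/s6c.png

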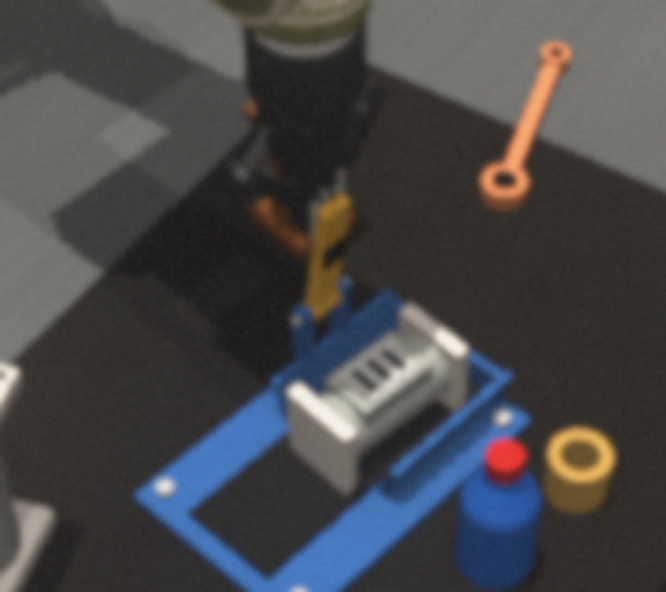

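The keeper (330,250) is just past upright, with the fingertips behind it, and the casting lies still. I'll follow the arc over and down.

Emit:
{"name": "arm_command", "arguments": {
  "turn": [
    [0, 0, 0],
    [0, 0, 0],
    [0, 0, 0],
    [0, 0, 0],
    [0, 0, 0],
    [0, 0, 0],
    [0, 0, 0],
    [0, 0, 0],
    [0, 0, 0],
    [0, 0, 0]
  ],
  "xyz": [
    [0.1, 0, 0],
    [0.1, 0, 0],
    [0.12, 0.0, 0.03],
    [0.12, 0, 0.04],
    [0.12, 0, 0.05],
    [0.12, 0, 0.06],
    [0.1, 0, 0.07],
    [0.1, 0, 0.08],
    [0.09, 0, 0.09],
    [0.08, 0, 0.09]
  ],
  "claw": [0, 0, 0, 0, 0, 0, 0, 0, 0, 0]
}}

```text
time_s: 9.65
position: [0.5596, 0.0288, 0.1305]
tool_rot: [[0.986, -0.169, 0.0], [-0.169, -0.986, 0.0], [0.0, -0.0, -1.0]]
ft_force: [0.2, 0.8, 2.1]
grip_width: -0.0003
gripper_force: 0.7
```

Emit:
{"name": "arm_command", "arguments": {
  "turn": [
    [0, 0, 0],
    [0, 0, 0],
    [0, 0, 0],
    [0, 0, 0],
    [0, 0, 0],
    [0, 0, 0],
    [0, 0, 0],
    [0, 0, 0]
  ],
  "xyz": [
    [0.07, 0, 0.1],
    [0.07, 0, 0.1],
    [0.05, 0, 0.11],
    [0.05, 0, 0.12],
    [0.03, 0, 0.12],
    [0.03, 0, 0.12],
    [0, 0, 0.1],
    [0, 0, 0]
  ],
  "claw": [0, 0, 0, 0, 0, 0, 0, 0]
}}

```text
time_s: 10.45
position: [0.5734, 0.0264, 0.0914]
tool_rot: [[0.986, -0.169, -0.002], [-0.169, -0.986, 0.0], [-0.002, -0.0, -1.0]]
ft_force: [-0.5, -0.1, -0.8]
grip_width: 0.0001
gripper_force: 0.0
```

```bash
python3 - <<'E'
from h import *
st()
E
```

```text
10.45 cradle-frame tcp [0.07   0.0027 0.0914] world [0.5734 0.0264 0.0914] F [-0.22  0.43 -0.8 ] w 0.00012222427777905693
[[0.001, -1.0, 0.0], [-1.0, -0.001, 0.002], [-0.002, -0.0, -1.0]]
```

Emit:
{"name": "arm_command", "arguments": {
  "turn": [
    [0, 0, 0],
    [0, 0, 0],
    [0, 0, 0]
  ],
  "xyz": [
    [0, 0, 0.02],
    [0, 0, 0.02],
    [0, 0, 0]
  ],
  "claw": [0, 0, 0]
}}

```text
time_s: 10.75
position: [0.5738, 0.0264, 0.0904]
tool_rot: [[0.986, -0.169, 0.0], [-0.169, -0.986, 0.0], [0.0, -0.0, -1.0]]
ft_force: [0.5, -1.2, -0.3]
grip_width: 0.0
gripper_force: 0.0
```

Emit:
{"name": "arm_command", "arguments": {
  "turn": [
    [0, 0, 0],
    [0, 0, 0],
    [0, 0, 0],
    [0, 0, 0],
    [0, 0, 0],
    [0, 0, 0],
    [0, 0, 0],
    [0, 0, 0],
    [0, 0, 0],
    [0, 0, 0]
  ],
  "xyz": [
    [0, 0, -0.2],
    [0, 0, -0.5],
    [0, 0, -0.7],
    [0, 0, -0.7],
    [0, 0, -0.7],
    [0, 0, -0.5],
    [-0.8, 0, 0],
    [-0.9, 0, 0],
    [-0.9, 0, 0],
    [-0.8, 0, 0]
  ],
  "claw": [0, 0, 0, 0, 0, 0, 0, 0, 0, 0]
}}

```text
time_s: 11.75
position: [0.4041, 0.0554, 0.256]
tool_rot: [[0.986, -0.169, 0.001], [-0.169, -0.986, -0.0], [0.001, -0.0, -1.0]]
ft_force: [0.9, -0.1, 0.6]
grip_width: 0.0003
gripper_force: 0.0
```

```bash
python3 - <<'E'
from h import *
im,d=shot('top','t7'); R,T,p=st(); q=np.load('cr.npy')
cv2.imwrite('pics/t7c.png',cv2.resize(im[150:285,200:380],None,fx=4.4,fy=4.4,interpolation=cv2.INTER_CUBIC))
hsv=cv2.cvtColor(im,cv2.COLOR_BGR2HSV); m=cv2.inRange(hsv,(15,120,100),(35,255,255))
v,u=np.nonzero(m); k=(abs(u-272)<25)&(v>185)&(v<245)
W=[(R.T@(world('top',a,b,d[b,a])-[q[0],q[1],0])).round(3) for a,b in list(zip(u[k],v[k]))[::12]]
print(np.array(W))
E
```

```text
11.8 cradle-frame tcp [0.0702 0.1797 0.2559] world [0.3991 0.0568 0.2559] F [2.74 4.18 0.88] w 0.00016906929311625302
[[0.003, -1.0, 0.0], [-1.0, -0.003, 0.002], [-0.002, -0.0, -1.0]]
[[ 0.078 -0.042  0.093]
 [ 0.071 -0.037  0.094]
 [ 0.076 -0.03   0.091]
 [ 0.061 -0.031  0.087]
 [ 0.066 -0.023  0.09 ]
 [ 0.078 -0.012  0.091]
 [ 0.077 -0.006  0.091]
 [ 0.076  0.001  0.095]
 [ 0.061 -0.001  0.087]
 [ 0.063  0.006  0.091]
 [ 0.081  0.019  0.088]
 [ 0.066  0.02   0.095]
 [ 0.079  0.028  0.095]
 [ 0.07   0.029  0.094]
 [ 0.064  0.03   0.088]
 [ 0.06   0.033  0.092]
 [ 0.061  0.026  0.009]
 [ 0.078  0.046  0.094]
 [ 0.07   0.046  0.085]
 [ 0.08   0.055  0.091]
 [ 0.065  0.054  0.086]
 [ 0.069  0.062  0.093]]
```

View pics/t7c.png

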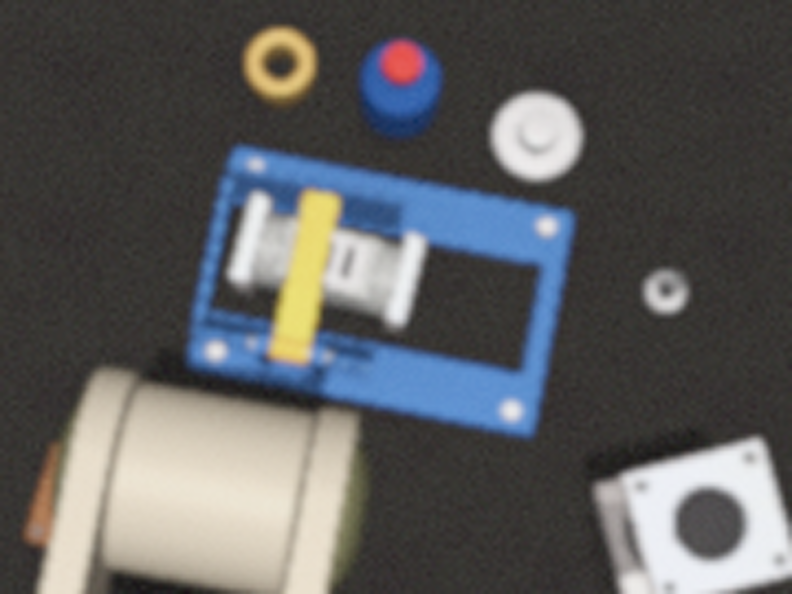

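The keeper lies level across the casting: its top is at about 91 mm from (318,195) to (290,355), against 90 mm nominal. The casting and the neighbouring parts are unmoved. I'll let the arm settle and hand in.

Emit:
{"name": "arm_command", "arguments": {
  "turn": [
    [0, 0, 0],
    [0, 0, 0],
    [0, 0, 0]
  ],
  "xyz": [
    [0, 0, 0],
    [0, 0, 0],
    [0, 0, 0]
  ],
  "claw": [0, 0, 0]
}}

```text
time_s: 12.1
position: [0.4072, 0.0548, 0.2555]
tool_rot: [[0.986, -0.169, 0.001], [-0.169, -0.986, -0.0], [0.001, -0.0, -1.0]]
ft_force: [-0.3, 0.4, -0.8]
grip_width: 0.0003
gripper_force: 0.0
```

```bash
python3 -c "
from rig import env
print(env.close_job())"
```

```text
the job is handed in; nothing more can be done
None
```

I handed the job in at about 12 s: the cylinder lies flat between the cheeks and the keeper bar is level across it, both by pushing only. The last top view showed the parts around the cradle where they were (the brown casting was partly hidden by the arm), but the hand-in returned no verdict.

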